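Pack the plant labels under the flap of the planting box

ROBOT

A 6-joint arm with a two-finger parallel gripper is mounted at the origin on a cart in front of the work surface, level with it; the furniture and walls round the work are solid. World frame = base frame: x ahead of the robot, y to its left, z up, the work surface at z = 0. Lengths are in mm, angles in degrees, forces in N, time in s.
With the tool pointing down it reaches from about 275 to 825 mm from the base axis. Payload 4.9 kg.
Tool frame: the origin (TCP) lies between the finger pads; the fingertips stand 17 mm ahead of it and the grasp point (between the pads) lies 2 mm behind it; z points along the fingers, y is the line along which they close (so a half turn about z gives the same grasp; the last joint's range is limited). The gripper opens to 85 mm and grips with 20 to 120 N. Pads are 22 mm wide; open, the fingers measure 114 mm over their backs; the gripper's body (76 mm by 85 mm) begins 54 mm behind the grasp point. The pads swing forward as they close: fully open they stand 13 mm farther back than shut.
Start: joints at [-83.721, 18.69, -11.035, 60.275, 0, 82.311], TCP at [132.777, -533.75, 248.281] pointing down, gripper open.
Joint ranges: [-152.03, 152.03], [-55.5, 102.48], [-74.3, 77.21], [-110.64, 120.58], [-84.22, 78.4], [-180, 180]. Speed limits (degrees/s): [147.25, 147.25, 180, 180, 180, 180].

INTERFACE

Orientations are given as a 3x3 rotation matrix whose columns are the frame's x, y, z axes.
In Python, from cell import * gives the robot as it stands.
- The arm moves only by the tool carry_out, never from a script. Its argument "commands" is one flat list of numbers, 7 for each row, row after row: the finger opening in mm, from 0 to 85.4, then the shift along the world's x, y, z in units of 60 mm (1.0 is 60 mm), then the turn, a rotation vector about the world's x, y, z in units of 5 degrees (1.0 is 5 degrees). A call has 1 to 10 rows; each row is the pose to reach, as a shift and turn from the pose commanded when the call began; what a row does not reach only later rows make up. A row lasts 1/8 s, in which the tool goes at most 62.5 mm and 10.7 degrees, less where a joint would pass 70% of its speed; a pose out of reach is approached as far as the arm can. A call with a gripper value outside its range is refused whole. The fingers move at their own pace and stop on an object; the grip force is fixed at half the most. Time passes only in rows, so rows that repeat a pose let the fingers close. It gives the time, the measured TCP pose, the force, the opening and the grip force at its end, in the units of the state.
- observe(): the state, without advancing time (a new reading comes with each control period).
- camera(name): name is "scene" or "top" or "wrist"; returns a dict with "image" (480x640x3 uint8, red, green, blue), "z_map" (480x640 float32, mm along the optical axis (not along the pixel's ray), 0 where there is no reading), "camera_matrix" (3x3 intrinsics, pixels), "R" (3x3) and "t" (3): a world point X has camera coordinates R X + t. Camera axes: x right, y down, z forward; pixel columns grow to the right and rows downward; lengths in mm; the calibration is good to about 2 mm. A picture is of the moment at which its call begins.
- close_job(): hands the job in; it is judged then, once.
The state is a dict: "t": time; "joint_pos": joint angles; "qd": joint speeds; "joint_torque": joint torques, N m; "tool_pos": TCP position; "ee_rot": TCP orientation; "contact_force": force on the tool from outside, world axes, zero at the start; "ft_torque": the same for the moment, N m; "gripper_width": finger opening in mm; "finger_force": force on a finger pad.
Only numpy, scipy, OpenCV 4.12 (cv2) and the standard library are available. Lean on these libraries where they do the work, as an engineer would, in place of code of your own. Each camera call takes 0.05 s, during which the arm holds its last target. There are 200 camera calls.

TASK

Lift the hinged flap of the wooden planting box by its pull tab until it stands upright or leans slightly back, clear of the compartment, then lay the bundle of wooden plant labels flat and lengthwise on the floor of the compartment under the flap. Leave the flap standing open, and do not disturb the dibber or the screwdriver lying beside the labels.

Things in the scene. Friction and masses are not known exactly. Their poses are not given: they have to be found in the camera images.
- kit_box: Two-tier pale wooden planting box, fixed, 278 x 126 mm. In front the lower compartment under the plywood flap: inside 190 (box x) by 110 mm (box y), walls 8 thick, 50 high; behind it a narrow upper tray, sides 80 high. Origin: on the bench under the compartment's centre; box spans x -103 to +175 mm. x points from front to tray (away from the robot, turned up to 11 degrees), y left, z up.
- bay_floor (a point): Centre of the lower compartment's floor, 8 mm above the bench; axes as the box's.
- flap (a joint): Angle of the plywood flap: 0 shut (level on the walls), grows as its front edge, nearest the robot, rises; 1.57 upright, end stop 1.85. The hinge is stiff: the flap stays at any angle where it is left and takes 2 to 3 N at the tab to move. Flap 6 mm thick, 124 mm wide, reaching 203 mm from the hinge axis.
- flap_hinge (a point): Middle of the hinge axis, which runs along the box's y at the rear of the lower compartment, 53.5 mm above the bench, 100 mm behind the compartment's centre. Axes as the box's; fixed as the flap turns.
- flap_tab (a point): Grip point of the pull tab, a wooden block square on the flap's upper face near its front edge, 20 mm wide along the box's y (grip across this), 10 mm thick, rising 36 mm off the face, on a 4 mm high foot 20 x 36 mm. The point is 12 mm below its top, 168 mm from the hinge axis along the flap and 27 mm off it square to the flap. Axes turn with the flap: x to the hinge, z out of its upper face.
- label_bundle: Bundle of flat wooden plant labels held by a band, lying on the bench, 27 x 156 x 19 mm overall (the part to grip is about 20 mm wide and 18 mm high), 50 g. Origin: centre of its underside; y along its length, z up.
- dibber: Bystander: turned wooden dibber with a grey steel point, 33 x 196 x 33 mm, lying on the bench; origin: centre of its underside, y along its length. Not to be disturbed.
- screwdriver_2: Bystander: screwdriver with a black handle, 29 x 168 x 29 mm, lying on the bench; origin: centre of its underside, y along its length. Not to be disturbed.
Mind the look-alikes: they are no part of the job. There is more than one size of the label_bundle; the job needs the larger.

How it is judged (in metres and radians):
On the way:
1. the flap is lifted to at least 1.2 rad (about 70 degrees) (value of joint flap above 1.2 rad), for 0.2 s.
At the end, for the whole second after the job is handed in: The flap stands open at 1.2 rad or more; the label bundle lies flat (within 10 degrees, right way up) and still on the floor of the lower compartment, its long axis along the compartment's length within 25 degrees (value of joint flap above 1.2 rad and z of label_bundle in the frame of bay_floor between -0.005 and 0.01 m and x of label_bundle in the frame of bay_floor between -0.03 and 0.03 m and y of label_bundle in the frame of bay_floor between -0.05 and 0.05 m and angle between label_bundle's own z axis and vertical below 0.18 rad and angle between the y axis of label_bundle and the x axis of bay_floor, either way round below 0.45 rad and linear speed of label_bundle below 0.02 m/s); the robot touches nothing.
It fails at once if the dibber is shifted by more than 30 mm (distance of dibber from where it was at the start of the episode above 0.03 m).
It fails at once if the screwdriver is shifted by more than 30 mm (distance of screwdriver_2 from where it was at the start of the episode above 0.03 m).
It also fails if it takes over 64 s, if anything falls off the work surface, if the arm or the gripper's body presses on something with over 40 N, if the wrist force passes 120 N, or if a joint passes its speed limit or range.

## Working session

There is one attempt and no reset: what is moved stays moved. The work goes in short steps, Python scripts to look and compute and a tool call to move; the robot and the scene stay as the last step left them, time stands still between calls to the robot, and variables do not carry over. Pictures are saved under pics/ and viewed, at most 10 in all, crops included, and the job is handed in when it is done.

Besides the shell and the picture viewer there is one more tool, called after ">>>" as name(argument=value, ...) on one line, values as JSON. carry_out: Moves the arm, as the interface text tells. Its arguments: {"type":"object","properties":{"commands":{"type":"array","items":{"type":"number"}}},"required":["commands"]}

```bash
mkdir -p pics
cat > h.py <<'E'
from cell import *
import numpy as np, cv2
def snap(n,f):
    c=camera(n); cv2.imwrite(f'pics/{f}.png',c['image'][:,:,::-1]); np.savez(f'/tmp/{f}.npz',**c); return c
def pt(c,u,v,z=None):
    K=c['camera_matrix'];R=c['R'];t=c['t']
    r=np.linalg.inv(K)@[u,v,1.]
    if z is None:
        w=c['z_map'][int(v)-1:int(v)+2,int(u)-1:int(u)+2]; d=np.median(w[w>0]); return R.T@(r*d-t)
    o=-R.T@t; d=R.T@r; return o+d*(z-o[2])/d[2]
E
python3 - <<'E'
from h import *
snap('top','top1');snap('scene','sc1');o=observe();print(o['t'],o['tool_pos'],o['ee_rot'])
E
```

```text
0.1 [ 132.72763835 -533.22346584  247.57191229] [[ 9.70425566e-01  2.41400458e-01 -2.00181754e-04]
 [ 2.41400471e-01 -9.70424317e-01  1.56783950e-03]
 [ 1.84215932e-04 -1.56979551e-03 -9.99998751e-01]]
```

View pics/top1.png

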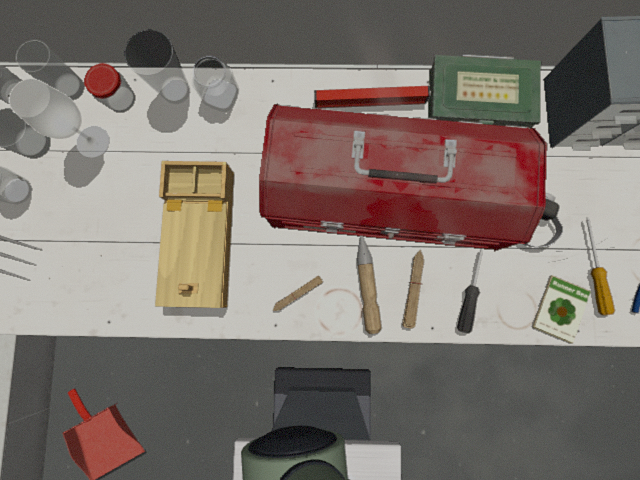

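View pics/sc1.png

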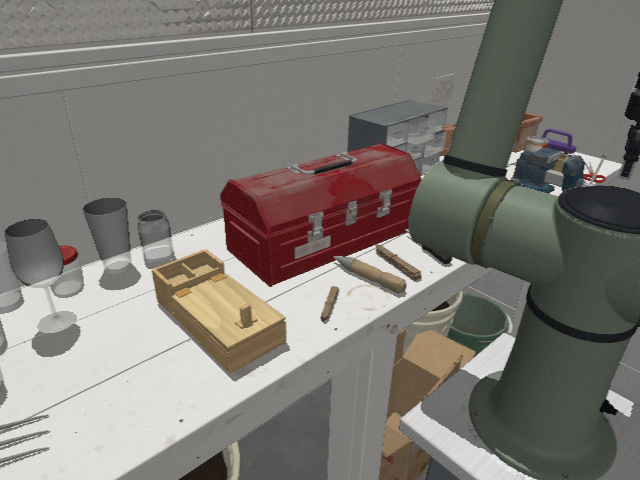

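The top view shows the box at (195,235) with the tab near (187,288). The large bundle is at (413,290), between the dibber (369,285) and the screwdriver (469,293). The small decoy is at (298,294). Next I enlarge the tab and the bundle.

Run:
```python
from h import *
c=np.load('/tmp/top1.npz')
im=c['image'][:,:,::-1]
a=cv2.resize(im[150:320,145:245],None,fx=3.5,fy=3.5,interpolation=cv2.INTER_CUBIC)
b=cv2.resize(im[230:345,345:490],None,fx=3,fy=3,interpolation=cv2.INTER_CUBIC)
o=np.zeros((600,800,3),np.uint8);o[:a.shape[0],:a.shape[1]]=a;o[:b.shape[0],360:360+b.shape[1]]=b
cv2.imwrite('pics/crop1.png',o)
for u,v in [(187,288),(190,286),(182,291),(195,250),(413,290),(417,260),(409,320),(369,290),(469,300),(473,270)]: print(u,v,pt(c,u,v).round(1))
print(-c['R'].T@c['t'])
```

```text
187 288 [436.2 237.6  97.6]
190 286 [440.3 236.1  85. ]
182 291 [431.3 256.1  67. ]
195 250 [509.5 237.8  60.9]
413 290 [ 441.9 -183.8   19.6]
417 260 [ 501.  -192.4   19.4]
409 320 [ 383.9 -175.4   19. ]
369 290 [440.1 -96.6  32.1]
469 300 [ 424.4 -290.2   26.3]
473 270 [ 4.845e+02 -3.079e+02  2.000e-01]
[415.53288707 -16.70082331 926.89392859]
```

View pics/crop1.png

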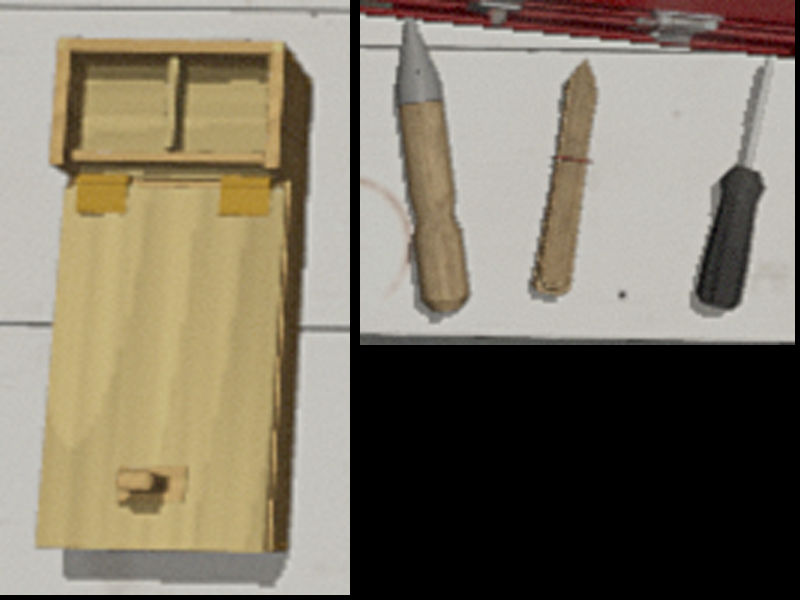

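The crop puts the tab top at about (135,478), which is (183.6,286.6) in the full image. The bundle's ends are at crop (585,62) and (552,292), and its band is at (575,160).

Run:
```python
from h import *
c=np.load('/tmp/top1.npz')
A=lambda x,y,z:pt(c,145+x/3.5,150+y/3.5,z)
B=lambda x,y,z:pt(c,345+(x-360)/3,230+y/3,z)
for n,p in dict(FL=A(38,547,57),FR=A(270,549,57),HL=A(68,180,57),HR=A(290,182,57),TRL=A(58,40,80),TRR=A(285,42,80),TFL=A(52,165,80),TFR=A(278,170,80),tab=A(135,478,94),tab2=A(152,478,90),
  bp=B(585,62,10),bf=B(552,292,15),bm=B(570,177,19),dib=B(437,230,20),scr=B(728,230,15)).items(): print(n,p.round(1))
def ax(p,q): return np.degrees(np.arctan2(*(q-p)[[1,0]]))
print(ax(A(38,547,57),A(68,180,57)),ax(A(52,165,80),A(58,40,80)),ax(A(278,170,80),A(285,42,80)),ax(A(285,42,80),A(58,40,80))-90,ax(A(278,170,80),A(52,165,80))-90,'bundle',ax(B(552,292,15),B(585,62,10)))
```

```text
FL [402.  307.1  57. ]
FR [403.2 181.4  57. ]
HL [604.2 304.4  57. ]
HR [604.8 180.1  57. ]
TRL [677.8 306.8  80. ]
TRR [678.2 181.4  80. ]
TFL [607.5 305.2  80. ]
TFR [606.4 181.8  80. ]
tab [438.8 245.1  94. ]
tab2 [439.1 237.5  90. ]
bp [ 520.8 -200.5   10. ]
bf [ 369.8 -176.    15. ]
bm [ 444.  -187.8   19. ]
dib [ 408.2 -101.    20. ]
scr [ 411.5 -290.7   15. ]
-0.7503448292141532 1.2415700440107882 -0.321570761924757 0.17347040410504633 -0.5099076739674899 bundle -9.207512416038313
```

The box lies almost square to the world, with its hinge near (605,244). The tab is near (438,245). Moving over it.

>>> carry_out(commands=[85,0.7,1.8,0,0,0,-0.5,85,1.4,3.5,0,0,0,-1,85,2,5,0,0,0,-1.5,85,2.6,6.5,0,0,0,-2,85,3.2,8,0,0,0,-2.4,85,3.8,9.6,0,0,0,-2.8,85,4.4,11.2,0,0,0,-2.8,85,5.1,12.95,0,0,0,-2.8,85,5.1,12.95,0,0,0,-2.8,85,5.1,12.95,0,0,0,-2.8])

```text
t: 1.35
tool_pos: [362.7, 49.7, 248.4]
ee_rot: [[1.0, -0.0, 0.001], [-0.0, -1.0, -0.0], [0.001, 0.0, -1.0]]
contact_force: [0.9, -0.5, 0.9]
gripper_width: 85.0
finger_force: 0.0
```

>>> carry_out(commands=[70,0,0,0,0,0,0,70,0,0,0,0,0,0,70,0,0,0,0,0,0,70,0,0,0,0,0,0])

```text
t: 1.85
tool_pos: [362.2, 46.2, 248.3]
ee_rot: [[1.0, -0.004, -0.0], [-0.004, -1.0, -0.0], [-0.0, 0.0, -1.0]]
contact_force: [0.2, 0.6, 0.1]
gripper_width: 70.1
finger_force: 0.0
```

>>> carry_out(commands=[70,0.6,1.6,0,0,0,0,70,1.26,3.31,0,0,0,0,70,1.26,3.31,0,0,0,0,70,1.26,3.31,-1,0,0,0,70,1.26,3.31,-1.4,0,0,0,70,1.26,3.31,-1.4,0,0,0,70,1.26,3.31,-1.4,0,0,0,70,1.26,3.31,-1.4,0,0,0])

```text
t: 2.85
tool_pos: [446.1, 121.0, 168.8]
ee_rot: [[0.997, 0.075, -0.006], [0.075, -0.996, 0.048], [-0.002, -0.049, -0.999]]
contact_force: [0.1, 0.1, -0.5]
gripper_width: 70.2
finger_force: 0.0
```

Run:
```python
from h import *
c=snap('wrist','w1');o=observe();print(o['t'],o['tool_pos'].round(1) if hasattr(o['tool_pos'],'round') else o['tool_pos'])
```

```text
2.9 [446.2 121.2 168.5]
```

View pics/w1.png

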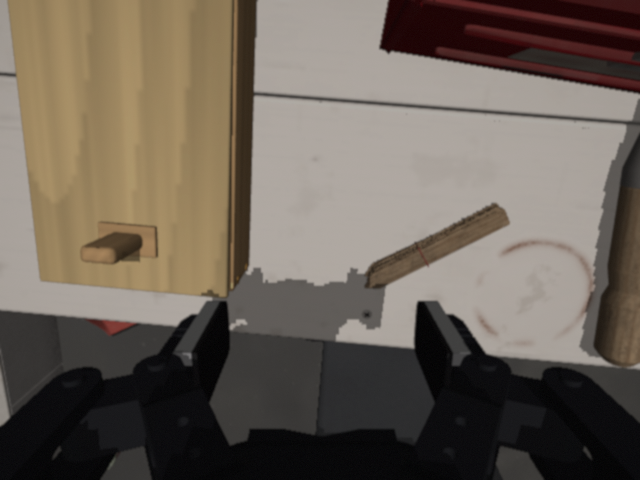

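The view shows the tab at (115,245), but the arm stopped short and tilted. I check the joints for a limit.

Run:
```python
from h import *
o=observe();print(np.round(o['joint_pos'],1),np.round(o['qd'],1))
c=np.load('/tmp/w1.npz')
for u,v in [(97,250),(115,246),(140,240),(128,240),(60,150)]:print(pt(c,u,v).round(1))
import cell;print([n for n in dir(cell) if n[0]!='_'])
```

```text
[  4.3  13.7 -30.8  45.6   2.8 179.9] [ 0.4 -0.8  0.2  1.3 -0.1  0. ]
[441.7 246.8  95.4]
[442.8 240.   89.9]
[439.1 237.9  66. ]
[442.1 239.8  76.3]
[488.7 286.6  59.1]
['MotionError', 'camera', 'close_job', 'observe']
```

J6 is at its 180° limit. I'll use the half-turn-equivalent grasp, which takes J6 to about 30°.

>>> carry_out(commands=[70,0,0,0.5,0,0,2,70,0,0.2,0.5,0,0,4,70,0,0.4,0.5,0,0,6,70,0,0.6,0.5,0,0,8,70,0,0.8,0.5,0,0,10,70,0,1,0.5,0,0,12,70,0,1.3,0.5,0,0,14,70,0,1.6,0.5,0,0,16,70,0,1.8,0.5,0,0,18,70,0,2.06,0.5,0,0,18])

```text
t: 4.15
tool_pos: [446.3, 245.9, 199.5]
ee_rot: [[-0.074, 0.996, -0.047], [0.997, 0.074, -0.005], [-0.002, -0.048, -0.999]]
contact_force: [-0.6, -0.5, -0.4]
gripper_width: 70.3
finger_force: 0.0
```

```bash
cat >> h.py <<'E'
from scipy.spatial.transform import Rotation as Ro
def todo(p,R):
    o=observe(); rv=(Ro.from_matrix(np.array(R))*Ro.from_matrix(np.array(o['ee_rot'])).inv()).as_rotvec(degrees=True)
    print('t',o['t'],'pos',np.round(o['tool_pos'],1),'shift',((np.array(p)-o['tool_pos'])/60).round(3),'turn',(rv/5).round(2),'q',np.round(o['joint_pos'],1),'F',np.round(o['contact_force'],1))
def down(yaw):  # yaw of tool x, deg
    c,s=np.cos(np.radians(yaw)),np.sin(np.radians(yaw)); return np.array([[c,s,0],[s,-c,0],[0,0,-1]])
E
python3 -c "
from h import *
todo([438.5,244.5,175],down(179.9))"
```

```text
t 4.15 pos [446.3 245.9 199.5] shift [-0.129 -0.023 -0.409] turn [ 0.45 -0.39 17.12] q [ 20.2  18.6 -18.8  55.3   0.7 105.9] F [-0.6 -0.5 -0.4]
```

>>> carry_out(commands=[60,0,0,0,0,0,2,60,0,0,0,0.1,0,4,60,0,0,0,0.1,-0.1,6,60,0,0,0,0.2,-0.2,8,60,0,0,0,0.2,-0.2,10,60,0,0,0,0.3,-0.3,12,60,-0.05,0,0,0.4,-0.3,14,60,-0.1,0,0,0.4,-0.4,16,60,-0.1,-0.02,0,0.45,-0.4,17.1,60,-0.1,-0.02,0,0.45,-0.4,17.1])

```text
t: 5.4
tool_pos: [440.1, 244.2, 199.3]
ee_rot: [[-1.0, 0.005, 0.001], [0.005, 1.0, -0.0], [-0.001, -0.0, -1.0]]
contact_force: [-0.5, -0.3, -0.2]
gripper_width: 60.2
finger_force: 0.0
```

```bash
python3 -c "
from h import *
todo([439.5,244.5,83],down(179.9));snap('wrist','w2')"
```

```text
t 5.4 pos [440.1 244.2 199.3] shift [-0.011  0.005 -1.939] turn [0.   0.02 0.04] q [ 20.6  16.1 -22.4  51.5  -0.1  20.9] F [-0.5 -0.3 -0.2]
```

View pics/w2.png

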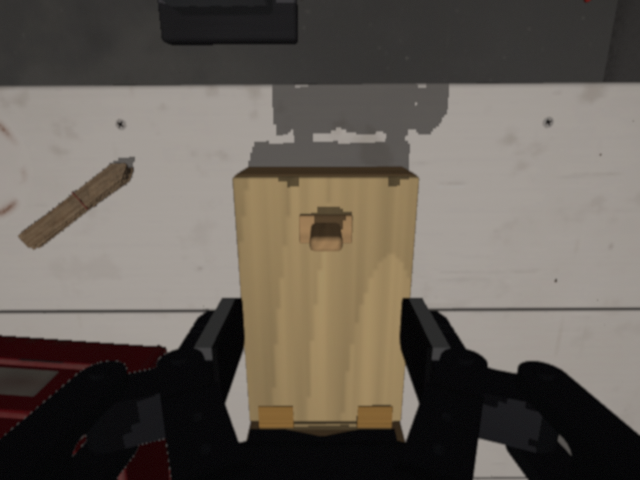

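The tab at (326,237) is centred between the fingers. Descending and gripping.

```bash
python3 -c "
from h import *
c=np.load('/tmp/w2.npz')
for u,v in [(315,240),(326,240),(338,240),(326,230),(326,246),(350,280)]: print(pt(c,u,v).round(1))"
```

```text
[435.4 241.3  95.9]
[435.5 247.8  95.9]
[435.6 255.   95.6]
[433.4 248.   81. ]
[439.1 247.8  96.2]
[476.7 265.3  59. ]
```

>>> carry_out(commands=[60,0,0,-0.7,0,0,0,60,0,0,-1.3,0,0,0,60,0,0,-1.6,0,0,0,60,0,0,-1.8,0,0,0,60,0,0,-1.93,0,0,0,60,0,0,-1.93,0,0,0,60,0,0,-1.93,0,0,0])

```text
t: 6.32
tool_pos: [440.5, 244.3, 83.8]
ee_rot: [[-1.0, 0.002, 0.002], [0.002, 1.0, -0.0], [-0.002, -0.0, -1.0]]
contact_force: [-0.2, -0.4, 0.4]
gripper_width: 60.2
finger_force: 0.0
```

>>> carry_out(commands=[10,0,0,0,0,0,0,10,0,0,0,0,0,0,10,0,0,0,0,0,0,10,0,0,0,0,0,0,10,0,0,0,0,0,0,10,0,0,0,0,0,0])

```text
t: 7.08
tool_pos: [440.2, 246.5, 83.7]
ee_rot: [[-1.0, 0.0, 0.001], [0.0, 1.0, 0.005], [-0.001, 0.005, -1.0]]
contact_force: [-1.2, 6.9, 1.1]
gripper_width: 18.7
finger_force: 58.7
```

```bash
python3 -c "
from h import *
todo([439.5,244.5,83],down(179.9))
h=np.array([605,244.5,53.5]);p0=np.array(observe()['tool_pos'])
for a in (10,20,30,40,50,60,70,80,88):
  R=Ro.from_euler('y',a,degrees=True).as_matrix()  # front rises: +y turn? 
  print(a,((R@(p0-h)+h-p0)/60).round(2))"
```

```text
t 7.075 pos [440.2 246.5  83.7] shift [-0.012 -0.033 -0.012] turn [-0.05  0.01 -0.02] q [ 20.7  24.1 -30.4  35.3   0.2  20.7] F [-1.2  6.9  1.1]
10 [0.13 0.   0.47]
20 [0.34 0.   0.91]
30 [0.62 0.   1.31]
40 [0.97 0.   1.65]
50 [1.37 0.   1.92]
60 [1.81 0.   2.13]
70 [2.28 0.   2.25]
80 [2.77 0.   2.29]
88 [3.15 0.   2.26]
```

The tab is gripped at 18.7 mm. I lift along the arc to 40°, turning the tool with the flap.

>>> carry_out(commands=[10,0.06,0,0.24,0,1,0,10,0.13,0,0.47,0,2,0,10,0.23,0,0.7,0,3,0,10,0.34,0,0.91,0,4,0,10,0.47,0,1.12,0,5,0,10,0.62,0,1.31,0,6,0,10,0.79,0,1.49,0,7,0,10,0.97,0,1.65,0,8,0,10,0.97,0,1.65,0,8,0])

```text
t: 8.2
tool_pos: [497.4, 246.3, 182.3]
ee_rot: [[-0.762, 0.004, -0.647], [0.002, 1.0, 0.004], [0.647, 0.002, -0.762]]
contact_force: [-6.0, 7.2, 5.1]
gripper_width: 18.7
finger_force: 60.2
```

```bash
python3 -c "
from h import *
todo([439.5,244.5,83],down(179.9))
h=np.array([605,244.5,53.5]);p0=np.array([440.2,244.5,83.7]);p1=Ro.from_euler('y',40,degrees=True).as_matrix()@(p0-h)+h
print(p1)
for a in range(45,101,5):
  R=Ro.from_euler('y',a,degrees=True).as_matrix()
  print(a,((R@(p0-h)+h-p1)/60).round(2))"
```

```text
t 8.2 pos [497.4 246.3 182.3] shift [-0.965 -0.03  -1.655] turn [-0.05 -8.07  0.02] q [ 13.9  53.1  25.9 102.3   9.2  10.8] F [-6.   7.2  5.1]
[498.16806159 244.5        182.56594026]
45 [0.19 0.   0.15]
50 [0.4  0.   0.28]
55 [0.62 0.   0.39]
60 [0.84 0.   0.48]
65 [1.08 0.   0.55]
70 [1.31 0.   0.6 ]
75 [1.56 0.   0.63]
80 [1.8  0.   0.64]
85 [2.04 0.   0.63]
90 [2.28 0.   0.6 ]
95 [2.52 0.   0.54]
100 [2.75 0.   0.47]
```

>>> carry_out(commands=[10,0.1,0,0.08,0,0,0,10,0.19,0,0.15,0,0,0,10,0.3,0,0.22,0,0,0,10,0.4,0,0.28,0,0,0,10,0.5,0,0.34,0,0,0,10,0.62,0,0.39,0,0,0])

```text
t: 8.95
tool_pos: [534.4, 246.2, 204.8]
ee_rot: [[-0.764, 0.002, -0.645], [0.001, 1.0, 0.002], [0.645, 0.001, -0.764]]
contact_force: [-2.7, 6.3, -3.3]
gripper_width: 19.1
finger_force: 59.1
```

```bash
python3 -c "
from h import *
todo([535.2,244.5,206],down(179.9));c=snap('scene','s2');w=snap('wrist','w3')
a=np.hstack([c['image'][100:400,80:480],w['image'][::1,::1][100:400,120:520]]);cv2.imwrite('pics/m3.png',a[:,:,::-1])"
```

```text
t 8.95 pos [534.4 246.2 204.8] shift [ 0.013 -0.028  0.02 ] turn [-0.03 -8.03 -0.  ] q [ 13.3  57.3  38.  110.1   8.7  10.3] F [-2.7  6.3 -3.3]
```

View pics/m3.png

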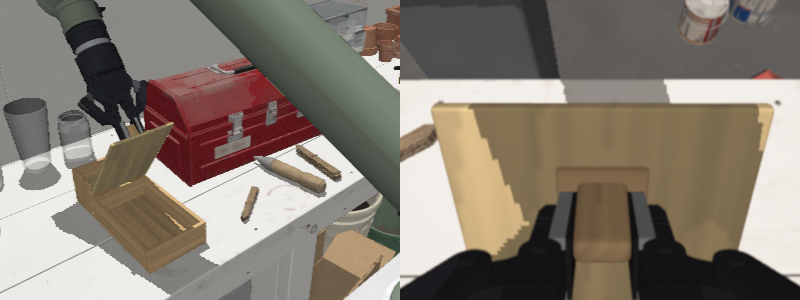

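The flap rises and the tab pivots smoothly in the grip. Continuing to about 97°.

>>> carry_out(commands=[10,0.22,0,0.09,0,-0.4,0,10,0.46,0,0.16,0,-0.8,0,10,0.69,0,0.21,0,-1.2,0,10,0.94,0,0.24,0,-1.6,0,10,1.18,0,0.25,0,-2,0,10,1.42,0,0.24,0,-2.4,0,10,1.66,0,0.21,0,-2.8,0,10,1.9,0,0.15,0,-3.2,0,10,1.98,0,0.13,0,-3.2,0,10,1.98,0,0.13,0,-3.2,0])

```text
t: 10.3
tool_pos: [653.2, 245.8, 212.9]
ee_rot: [[-0.913, 0.001, -0.409], [0.001, 1.0, 0.002], [0.409, 0.001, -0.913]]
contact_force: [-2.4, 4.2, 0.4]
gripper_width: 18.7
finger_force: 59.9
```

```bash
python3 -c "
from h import *
todo([535.2,244.5,206],down(179.9));c=snap('scene','s3');w=snap('wrist','w4')
a=np.hstack([c['image'][100:400,80:480],w['image'][::1,::1][100:400,120:520]]);cv2.imwrite('pics/m4.png',a[:,:,::-1])"
```

```text
t 10.3 pos [653.2 245.8 212.9] shift [-1.966 -0.021 -0.116] turn [-0.02 -4.82 -0.01] q [ 12.4  60.9  55.2 107.9   5.1  11.4] F [-2.4  4.2  0.4]
```

View pics/m4.png

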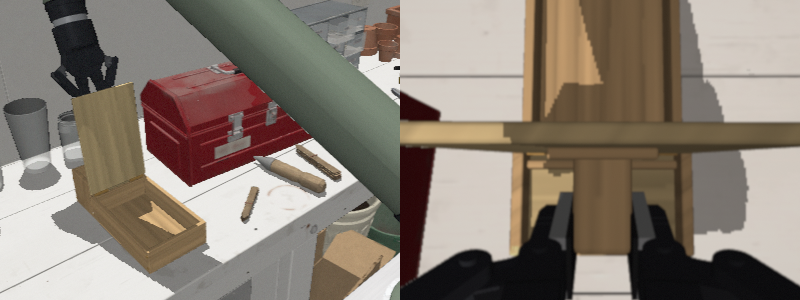

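The flap stands at about 97°. I release it and rise straight up.

>>> carry_out(commands=[50,0,0,0,0,0,0,50,0,0,0,0,0,0,50,0,0,0,0,0,0,50,0,0,0,0,0,0,50,0.1,0,0.3,0,0,0,50,0.2,0,0.7,0,0,0,50,0.2,0,1.2,0,0,0,50,0.2,0,1.7,0,0,0,50,0.2,0,2,0,-0.8,0,50,0.2,0,2,0,-1.6,0])

```text
t: 11.65
tool_pos: [666.7, 244.3, 338.6]
ee_rot: [[-0.964, 0.001, -0.266], [0.001, 1.0, 0.001], [0.266, 0.001, -0.964]]
contact_force: [0.4, -0.4, 1.4]
gripper_width: 50.2
finger_force: 0.0
```

>>> carry_out(commands=[50,-0.5,0,0,0,-1,0,50,-1.3,-0.2,0,0,-2,0,50,-2.1,-0.6,0,0,-3,0,50,-2.9,-1.2,0,0,-3.2,0,50,-3.3,-2,0,0,-3.2,0,50,-3.5,-3,0,0,-3.2,0,50,-3.5,-3,0,0,-3.2,0])

```text
t: 12.52
tool_pos: [455.5, 62.9, 338.0]
ee_rot: [[-1.0, 0.001, 0.01], [0.001, 1.0, -0.001], [-0.01, -0.001, -1.0]]
contact_force: [0.7, -0.3, -0.4]
gripper_width: 50.1
finger_force: 0.0
```

```bash
python3 -c "
from h import *
todo([446,-187.5,150],down(171))"
```

```text
t 12.525 pos [455.5  62.9 338. ] shift [-0.158 -4.173 -3.133] turn [ 0.02  0.12 -1.79] q [ -1.3   5.8 -14.4  69.3  -0.1  -1.3] F [ 0.7 -0.3 -0.4]
```

>>> carry_out(commands=[50,-0.16,-1,0,0,0,-0.5,50,-0.16,-2,0,0,0.1,-1,50,-0.16,-3,0,0,0.1,-1.5,50,-0.16,-4.17,0,0,0.1,-1.8,50,-0.16,-4.17,-0.8,0,0.1,-1.8,50,-0.16,-4.17,-1.7,0,0.1,-1.8,50,-0.16,-4.17,-2.5,0,0.1,-1.8,50,-0.16,-4.17,-3.1,0,0.1,-1.8,50,-0.16,-4.17,-3.1,0,0.1,-1.8,50,-0.16,-4.17,-3.1,0,0.1,-1.8])

```text
t: 13.78
tool_pos: [448.6, -187.2, 150.7]
ee_rot: [[-0.987, 0.158, -0.003], [0.158, 0.987, -0.003], [0.002, -0.004, -1.0]]
contact_force: [0.7, -0.1, 0.6]
gripper_width: 49.7
finger_force: 0.0
```

```bash
python3 -c "
from h import *
todo([446,-187.5,20],down(171));snap('wrist','w5');snap('top','top2')"
```

```text
t 13.775 pos [ 448.6 -187.2  150.7] shift [-0.043 -0.005 -2.178] turn [ 0.04 -0.03  0.01] q [-31.2  17.5 -28.5  44.1  -0.2 -22.1] F [ 0.7 -0.1  0.6]
```

View pics/w5.png

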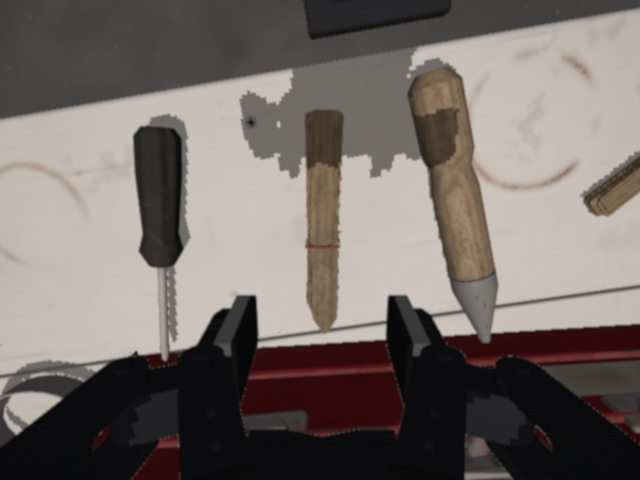

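The bundle runs from (323,110) to (324,330). It is aligned with the fingers (mid column about 323) and has clear room on both sides.

```bash
python3 -c "
from h import *
c=np.load('/tmp/w5.npz')
a,b=pt(c,323,111,18),pt(c,324,329,12);print(a.round(1),b.round(1),(a+b)/2,np.linalg.norm(a-b), pt(c,322,220), pt(c,390,220).round(1))"
```

```text
[ 370.4 -173.5   18. ] [ 522.1 -196.8   12. ] [ 446.24772455 -185.1460851    15.        ] 153.5621682925573 [ 438.65925941 -184.99206632   17.26669613] [ 450.6 -137.9   -0.8]
```

>>> carry_out(commands=[50,-0.04,0.02,-0.8,0,0,0,50,-0.04,0.02,-1.5,0,0,0,50,-0.04,0.02,-1.9,0,0,0,50,-0.04,0.02,-2.1,0,0,0,50,-0.04,0.02,-2.18,0,0,0,50,-0.04,0.02,-2.18,0,0,0,50,-0.04,0.02,-2.18,0,0,0])

```text
t: 14.75
tool_pos: [445.0, -185.4, 17.5]
ee_rot: [[-0.987, 0.158, -0.006], [0.158, 0.987, -0.001], [0.006, -0.002, -1.0]]
contact_force: [-0.4, -0.8, 0.3]
gripper_width: 50.1
finger_force: 0.0
```

>>> carry_out(commands=[8,0,0,0,0,0,0,8,0,0,0,0,0,0,8,0,0,0,0,0,0,8,0,0,0,0,0,0,8,0,0,0,0,0,0,8,0,0,0,0,0,0])

```text
t: 15.5
tool_pos: [444.7, -185.0, 17.4]
ee_rot: [[-0.987, 0.158, -0.007], [0.158, 0.987, -0.0], [0.007, -0.001, -1.0]]
contact_force: [-0.7, 1.3, 7.0]
gripper_width: 18.8
finger_force: 61.9
```

Gripped at 18.8 mm. Lifting and carrying it to a point above the compartment.

>>> carry_out(commands=[8,0,0,0.5,0,0,0,8,0,0,1.3,0,0,0,8,0,0,2.2,0,0,0,8,0,0,3,0,0,0,8,0,0.8,3.4,0,0,0.5,8,0,1.7,3.4,0,0,1,8,0,2.6,3.4,0,0,1.4,8,0,3.5,3.4,0,0,1.8,8,0,4.4,3.4,0,0,1.8,8,0,5.2,3.4,0,0,1.8])

```text
t: 16.75
tool_pos: [443.8, 128.9, 220.7]
ee_rot: [[-1.0, 0.001, -0.007], [0.001, 1.0, -0.001], [0.007, -0.001, -1.0]]
contact_force: [1.6, 0.2, -0.1]
gripper_width: 18.4
finger_force: 58.8
```

```bash
python3 -c "
from h import *
todo([503,244.5,130],down(180));print(observe()['gripper_width'])"
```

```text
t 16.75 pos [443.8 128.9 220.7] shift [ 0.987  1.926 -1.512] turn [ 0.02 -0.09  0.01] q [  7.1  11.  -25.7  53.7  -0.    7.1] F [ 1.6  0.2 -0.1]
18.448048455296668
```

>>> carry_out(commands=[8,0.4,0.8,0,0,0,0,8,0.8,1.6,0,0,0,0,8,0.98,1.92,0,0,-0.1,0,8,0.98,1.92,-0.6,0,-0.1,0,8,0.98,1.92,-1.2,0,-0.1,0,8,0.98,1.92,-1.5,0,-0.1,0,8,0.98,1.92,-1.5,0,-0.1,0,8,0.98,1.92,-1.5,0,-0.1,0])

```text
t: 17.75
tool_pos: [503.5, 242.4, 131.4]
ee_rot: [[-1.0, 0.001, 0.002], [0.001, 1.0, -0.001], [-0.002, -0.001, -1.0]]
contact_force: [0.4, 0.3, -0.6]
gripper_width: 18.6
finger_force: 58.8
```

```bash
python3 -c "
from h import *
todo([503,244.5,27],down(180));print(observe()['gripper_width']);snap('wrist','w6')
a=np.hstack([camera('scene')['image'][100:400,80:480],camera('wrist')['image'][100:400,120:520]]);cv2.imwrite('pics/m6.png',a[:,:,::-1])"
```

```text
t 17.75 pos [503.5 242.4 131.4] shift [-0.008  0.035 -1.74 ] turn [0.01 0.02 0.02] q [ 18.2  25.5 -19.2  45.2  -0.1  18.3] F [ 0.4  0.3 -0.6]
18.63692961053171
```

View pics/m6.png

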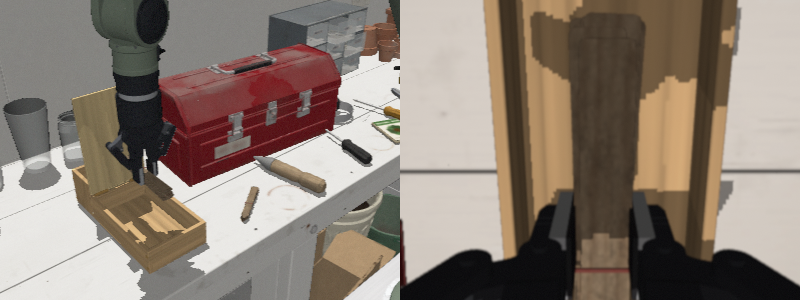

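The bundle is level, lengthwise and centred between the walls, and the flap is still upright. Lowering and releasing it.

>>> carry_out(commands=[8,0,0.03,-0.6,0,0,0,8,0,0.03,-1.1,0,0,0,8,0,0.03,-1.5,0,0,0,8,0,0.03,-1.7,0,0,0,8,0,0.03,-1.74,0,0,0,8,0,0.03,-1.74,0,0,0,8,0,0.03,-1.74,0,0,0])

```text
t: 18.77
tool_pos: [503.8, 244.4, 27.1]
ee_rot: [[-1.0, 0.001, 0.003], [0.001, 1.0, -0.001], [-0.003, -0.001, -1.0]]
contact_force: [-0.7, 0.6, -0.2]
gripper_width: 18.4
finger_force: 58.8
```

>>> carry_out(commands=[45,0,0,0,0,0,0,45,0,0,0,0,0,0,45,0,0,0,0,0,0,45,0,0,0,0,0,0,45,0,0,0.4,0,0,0,45,0,0,1,0,0,0,45,0,0,1.8,0,0,0,45,-0.4,0,2.6,0,0,0,45,-1,0,3.2,0,0,0,45,-1,0,3.2,0,0,0])

```text
t: 20.02
tool_pos: [442.6, 244.7, 221.0]
ee_rot: [[-1.0, 0.0, 0.005], [0.0, 1.0, 0.0], [-0.005, 0.0, -1.0]]
contact_force: [0.5, 0.7, -0.1]
gripper_width: 44.7
finger_force: 0.0
```

```bash
python3 -c "
from h import *
todo([503,244.5,27],down(180));w=snap('wrist','w7')
a=np.hstack([snap('scene','s7')['image'][100:400,80:480],w['image'][:300,120:520]]);cv2.imwrite('pics/m7.png',a[:,:,::-1])"
```

```text
t 20.025 pos [442.6 244.7 221. ] shift [ 1.006e+00 -3.000e-03 -3.233e+00] turn [-0.    0.06  0.  ] q [ 20.6  15.1 -20.3  54.4  -0.1  20.6] F [ 0.5  0.7 -0.1]
```

View pics/m7.png

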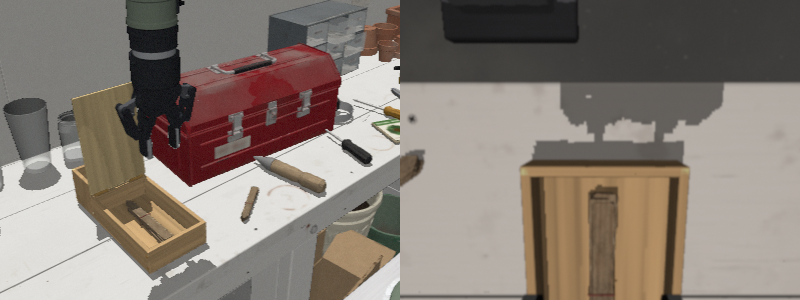

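The bundle lies lengthwise in the compartment, its near end at (322,190) in the wrist image, with the flap upright. I check that end against the ±30 mm tolerance and hand in if it fits.

```bash
python3 -c "
from h import *
c=np.load('/tmp/w7.npz')
a=pt(c,322,190,26);f=pt(c,325,165,50);print(a,f,pt(c,322,230))
cx=a[0]+78-505
print('box x',cx,'front wall outer expected 402')
if abs(cx)<18 and abs(a[1]-244.5)<25: print(close_job())"
```

```text
[424.26525948 246.01885626  26.        ] [401.57187394 248.18996416  50.        ] [458.10576531 246.03704313  24.92947515]
box x -2.7347405209039266 front wall outer expected 402
the job is handed in; nothing more can be done
None
```

The flap stands open at about 97° and the large label bundle lies flat and lengthwise on the compartment floor, about 3 mm off centre. The dibber and screwdriver were not touched, and I handed the job in at about 20 s; no verdict came back.

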